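Lay out the parts of a stripped throttle actuator

TASK

Turn the swing tab on the actuator housing aside, clear of the black cover plate, while the plate is still in its frame; then lift the plate out. Put the cover plate, the gear wheel, the motor and the oblong flange each flat inside the rim of the nest whose outline matches it, the same way up as they are now (the motor standing on end, cover and flange lengthwise along their outlines), let go of them, and leave the multimeter and the two jars where they are.

Things in the scene. Friction and masses are not known exactly. Their poses are not given: they have to be found in the camera images.
- cover: black cover plate 56 (x) x 76 (y) x 5 mm with a connector block 16 (x) x 26 (y) mm rising 28 mm from its middle: grip that across its 16 mm. 0.08 kg. Starts on a ledge 30 mm above the bench in a fixed aluminium housing (84 x 104 mm, same axes and centre); 2 mm play each side, frame 1 mm higher than the plate. The tab's tongue overlaps its +y edge. Origin: centre of plate's underside; z up.
- tab (a joint): angle of the housing's steel swing tab, 0 to 1.75 rad, growing clockwise seen from above; starts at 0 to 0.35 (0: along the plate's y, tongue over the plate); clear of the plate from 1.3. Pivot vertical, 46 mm from the plate's centre along its +y. Tab 12 mm wide, 37 to 41 mm above the bench; tongue 18 mm long, knob on the opposite arm. About 1 N at the knob, no spring: stays where left.
- tab_knob (a point): centre of the top of the tab's upright round steel knob, 12 mm diameter, 24 mm tall above the tab (from 41 to 65 mm above the bench), 28 mm from the pivot; it swings from the plate's +y side towards the plate's +x side as the tab opens.
- gear: steel gear wheel lying flat, toothed disc 56 mm diameter and 10 mm thick, with an upright round hub 20 mm diameter whose top is 38 mm above the underside: grip it by the hub. About 0.12 kg. Origin: centre of its underside; z up.
- motor: small electric motor standing on end, round steel can 36 mm diameter, 54 mm tall, with a black cap and a thin brass shaft stub on top (64 mm in all). About 0.18 kg. Origin: centre of its underside; z up.
- flange: oblong two-bolt aluminium flange lying flat, round-ended, 38 (x) x 70 (y) mm and 8 mm thick, with an upright round collar 26 mm diameter whose top is 36 mm above the underside: grip it by the collar. About 0.13 kg. Origin: centre of its underside; z up.
- nest_cover: nest of the cover plate: fixed grey board 86 (x) x 110 (y) mm, 6 mm thick, with a black rim 4 mm wide standing 8 mm above it (top 14 mm above the bench), whose outline is a rectangle, inside 72 (x) x 92 (y) mm. Origin: centre of outline and board, on the bench (board's underside); z up. A part put in rests with its underside 6 mm above the bench.
- nest_gear: nest of the gear: fixed grey board 86 (x) x 110 (y) mm, 6 mm thick, with a black rim 4 mm wide standing 8 mm above it (top 14 mm above the bench), whose outline is a large circle, inside 72 mm diameter. Origin: centre of outline and board, on the bench (board's underside); z up. A part put in rests with its underside 6 mm above the bench.
- nest_motor: nest of the motor: fixed grey board 86 (x) x 110 (y) mm, 6 mm thick, with a black rim 4 mm wide standing 8 mm above it (top 14 mm above the bench), whose outline is a small circle, inside 52 mm diameter. Origin: centre of outline and board, on the bench (board's underside); z up. A part put in rests with its underside 6 mm above the bench.
- nest_flange: nest of the flange: fixed grey board 86 (x) x 110 (y) mm, 6 mm thick, with a black rim 4 mm wide standing 8 mm above it (top 14 mm above the bench), whose outline is a round-ended oblong, inside 54 (x) x 86 (y) mm. Origin: centre of outline and board, on the bench (board's underside); z up. A part put in rests with its underside 6 mm above the bench.
- meter: bystander: black multimeter lying on the bench, 90 x 190 mm, 48 mm high. Origin: centre of its underside.
- jar_a: bystander: white sample jar, 60 mm diameter, 75 mm tall. Origin: centre of its underside.
- jar_b: bystander: a second white sample jar, like the first. Origin: centre of its underside.
Things that resemble listed ones, but are neither listed nor needed, are in the scene too. What is shaped like the gear but blue, green or turquoise is not meant.

How it is judged:
On the way:
1. the tab is turned aside, clear of the cover plate, while the plate is still in its frame (value of joint tab above 1.2 rad and distance of cover from where it was at the start of the episode below 0.008 m), for 0.2 s.
At the end, for the whole second after the job is handed in: Each part in its own nest: gear, motor within 12 mm, flange, cover within 15 mm of its centre, resting on the board inside the rim (underside 3 to 10 mm above the bench), upright within 0.12 rad, flange and cover along the outline within 0.4 rad (either way round), released, at rest (horizontal distance between gear and nest_gear below 0.012 m and z of gear in the frame of nest_gear between 0.003 and 0.01 m and angle between each of gear, motor, flange, cover's own z axis and vertical below 0.12 rad and linear speed of each of gear, motor, flange, cover below 0.02 m/s and angular speed of each of gear, motor, flange, cover below 0.3 rad/s and contact force between each of gear, motor, flange, cover and the fingers below 0.1 N and horizontal distance between motor and nest_motor below 0.012 m and z of motor in the frame of nest_motor between 0.003 and 0.01 m and horizontal distance between flange and nest_flange below 0.015 m and z of flange in the frame of nest_flange between 0.003 and 0.01 m and angle between the x axis of flange and the x axis of nest_flange, either way round below 0.4 rad and horizontal distance between cover and nest_cover below 0.015 m and z of cover in the frame of nest_cover between 0.003 and 0.01 m and angle between the x axis of cover and the x axis of nest_cover, either way round below 0.4 rad); the robot touches nothing.
It fails at once if the multimeter is moved more than 30 mm or tipped over (distance of meter from where it was at the start of the episode above 0.03 m or angle between meter's own z axis and vertical above 0.5 rad).
It fails at once if the first jar is moved more than 30 mm or tipped over (distance of jar_a from where it was at the start of the episode above 0.03 m or angle between jar_a's own z axis and vertical above 0.5 rad).
It fails at once if the second jar is moved more than 30 mm or tipped over (distance of jar_b from where it was at the start of the episode above 0.03 m or angle between jar_b's own z axis and vertical above 0.5 rad).
It also fails if it takes over 128 s, if anything falls off the work surface, if the arm or the gripper's body presses on something with over 40 N, if the wrist force passes 120 N, or if a joint passes its speed limit or range.

ROBOT

A 6-joint arm with a two-finger parallel gripper is mounted at the origin on the work surface. World frame = base frame: x ahead of the robot, y to its left, z up, the work surface at z = 0. Lengths are in m, angles in rad, forces in N, time in s.
With the tool pointing down it reaches from about 0.3 to 0.775 m from the base axis. Payload 14.6 kg.
Tool frame: the origin (TCP) lies at the centre of the arm's flange, where the gripper is bolted on; the fingertips stand 199 mm ahead of it and the grasp point (between the pads) lies ctrl.tcp_to_grasp ahead of it (ctrl.tcp_to_grasp is the distance from the TCP to the grasp point, in m); z points along the fingers, y is the line along which they close (so a half turn about z gives the same grasp; the last joint's range is limited). The gripper opens to 94 mm and grips with 3 to 60 N. Pads are 16 mm wide; open, the fingers measure 119 mm over their backs; the gripper's body (75 mm by 177 mm) begins 78 mm behind the grasp point.
Start: joints at [1.143, 0.3, 1.521, -0, 1.321, -0.067], TCP at [0.194, 0.515, 0.405] pointing down, gripper open.
Joint ranges: [-3.03, 3.03], [-0.79, 2.21], [0.23, 2.52], [-1.04, 4.18], [0, 3.07], [-2.55, 2.55]. Speed limits (rad/s): [2.22, 2.22, 2.57, 3.14, 3.14, 3.14].

INTERFACE

Orientations are given as [roll, pitch, yaw] about the fixed x, y, z axes, in that order (R = Rz(yaw) Ry(pitch) Rx(roll)).
In Python, from station import ctrl gives the robot as it stands. The module is installed in compiled form; this text tells all that it offers.
- The arm moves only by the shell command python3 -m jog 'ROWS' [OPENING] [FORCE]. ROWS is JSON, a list of rows, each a list of 6 numbers: the shift along the tool's x, y, z in cm, then the turn, a rotation vector about the tool's x, y, z in rad. In form: [[tx, ty, tz, ax, ay, az], ...]. A call has 1 to 8 rows; each row is the pose to reach, as a shift and turn from the pose commanded when the call began, along the tool's axes at that moment; what a row does not reach only later rows make up. A row lasts 1/10 s, in which the tool goes at most 50 mm and 8.59 degrees, less where a joint would pass 70% of its speed; a pose out of reach is approached as far as the arm can. A call with a gripper value outside its range is refused whole. OPENING is the opening in per cent of the stroke, from 0 (shut) to 100 (fully open), set as the call begins (- or left out, the last holds). The fingers move at their own pace and stop on an object; FORCE is the grip in N (left out, the last holds). Time passes only in rows, so rows that repeat a pose let the fingers close. It gives the time, the measured TCP pose, the force, the opening and the grip force at its end, in the units of the state.
- ctrl.get_obs(): the state, without advancing time (a new reading comes with each control period).
- ctrl.camera(name): name is "side" or "top" or "wrist"; returns a dict with "img" (480x640x3 uint8, blue, green, red), "intrinsics" (3x3 intrinsics, pixels), "R" (3x3) and "t" (3): a world point X has camera coordinates R X + t. Camera axes: x right, y down, z forward; pixel columns grow to the right and rows downward; lengths in m; the calibration is good to about 2 mm. A picture is of the moment at which its call begins. There is no depth.
- ctrl.hand_in(): hands the job in; it is judged then, once.
The state is a dict: "time_s": time; "qpos": joint angles; "joint_vel": joint speeds; "tau": joint torques, N m; "ee_pos": TCP position; "eef_rot": TCP orientation; "force": force on the tool from outside, world axes, zero at the start; "moment": the same for the moment, N m; "grip_width": finger opening in m; "grip_force": force on a finger pad.
Only numpy, scipy, OpenCV 4.12 (cv2) and the standard library are available. Lean on these libraries where they do the work, as an engineer would, in place of code of your own. Each camera call takes 0.05 s, during which the arm holds its last target. There are 200 camera calls.

## Working session

There is one attempt and no reset: what is moved stays moved. The work goes in short steps, Python scripts to look and compute and a shell command to move; the robot and the scene stay as the last step left them, time stands still between calls to the robot, and variables do not carry over. Pictures are saved under pics/ and viewed, at most 14 in all, crops included, and the job is handed in when it is done.

```bash
mkdir -p pics; python3 - <<'E'
from station import ctrl
import cv2
o=ctrl.get_obs()
print({k:o[k] for k in('time_s','ee_pos','eef_rot','grip_width')},ctrl.tcp_to_grasp)
for n in('top','side'):
    c=ctrl.camera(n);cv2.imwrite(f'pics/{n}0.png',c['img']);print(n,c['intrinsics'],c['R'],c['t'])
E
```

```text
{'time_s': 0.0, 'ee_pos': array([0.19414418, 0.51455931, 0.4040785 ]), 'eef_rot': array([-3.14041729e+00, -8.16005385e-05,  2.78080528e+00]), 'grip_width': 0.09395506437783316} 0.1804
top [[591.28477441   0.         334.10636784]
 [  0.         591.28477441 237.90115786]
 [  0.           0.           1.        ]] [[ 0.01306123 -0.99965466 -0.02280274]
 [-0.99120511 -0.00994072 -0.13196067]
 [ 0.13168842  0.02432577 -0.99099264]] [-0.00548239  0.60804802  1.20676022]
side [[596.43328469   0.         320.13923433]
 [  0.         596.43328469 232.20526322]
 [  0.           0.           1.        ]] [[ 0.95596906 -0.29297433 -0.01700587]
 [-0.16451181 -0.4870092  -0.85776332]
 [ 0.24302062  0.82279286 -0.51376346]] [-0.57977003  0.14521131  1.20282111]
```

View pics/top0.png

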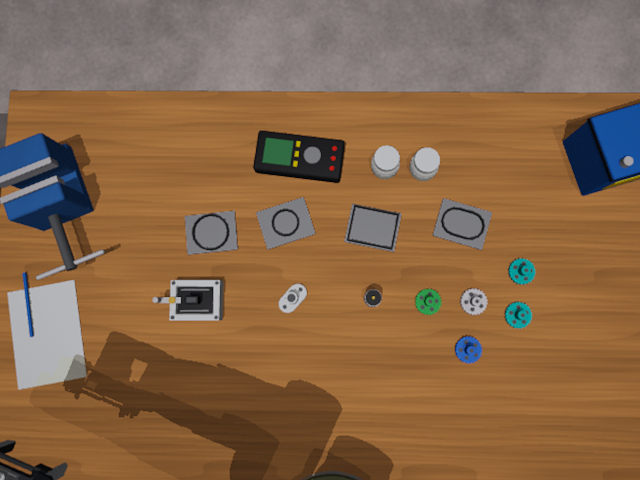

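View pics/side0.png

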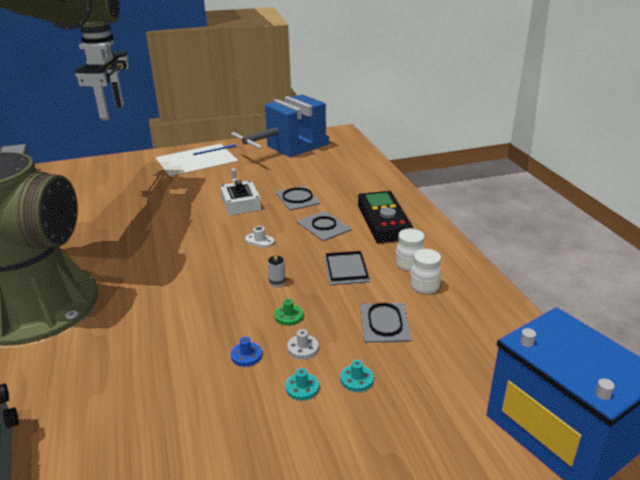

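Gear candidates in the top view: grey (474,301), green (428,301), blue (469,349), turquoise (522,271) and (518,314). By the description I choose the grey one. The nests are large circle (210,232), small circle (285,222), rectangle (373,226) and oblong (462,223). The motor is at (373,297), the flange at (293,297), the housing at (195,300) and its knob near (157,300). Next I'll take a close crop and measure.

```bash
cat > h.py <<'E'
from station import ctrl
import cv2, numpy as np
def ray(c,px,z):
    "pixels (N,2) -> world xy on the plane at height z"
    px=np.atleast_2d(px).astype(float)
    d=np.c_[px,np.ones(len(px))]@np.linalg.inv(c['intrinsics']).T@c['R']
    o=-c['R'].T@c['t']
    return (o+d*((z-o[2])/d[:,2])[:,None])[:,:2]
def blobs(mask,amin=30):
    cs,_=cv2.findContours(mask.astype(np.uint8),cv2.RETR_EXTERNAL,cv2.CHAIN_APPROX_NONE)
    return [c[:,0] for c in cs if cv2.contourArea(c)>amin]
def rect(c,pts,z):
    "world min-area rectangle: centre, (short,long) mm, direction of the long side"
    w=ray(c,pts,z);(cx,cy),_,_=r=cv2.minAreaRect((w*1000).astype(np.float32))
    b=cv2.boxPoints(r);e=[b[1]-b[0],b[2]-b[1]];e.sort(key=np.linalg.norm)
    a=np.arctan2(e[1][1],e[1][0])%np.pi
    return np.round([cx,cy],1),np.round([np.linalg.norm(v) for v in e],1),round(float(a),3)
E
python3 - <<'E'
from h import *
c=ctrl.camera('top');im=c['img'];hsv=cv2.cvtColor(im,cv2.COLOR_BGR2HSV)
low=(hsv[...,1]<60)
low[:185]=0;low[330:]=0;low[:,:140]=0
for p in blobs(cv2.morphologyEx(low.astype(np.uint8),cv2.MORPH_CLOSE,np.ones((3,3)))):
    print(p.mean(0).round(1),len(p),[rect(c,p,z) for z in(.006,)])
# dark rims
dark=(im.max(2)<60);dark[:185]=0;dark[330:]=0;dark[:,:140]=0
for p in blobs(dark): print('dark',p.mean(0).round(1),rect(c,p,.014))
a=cv2.resize(im[265:335,140:320],None,fx=4.4,fy=4.4,interpolation=cv2.INTER_CUBIC)
b=cv2.resize(im[265:335,345:525],None,fx=4.4,fy=4.4,interpolation=cv2.INTER_CUBIC)
cv2.imwrite('pics/c1.png',np.vstack([a,b])[:600])
E
```

```text
[160.9 299.6] 38 [(array([475.1, 375.3]), array([10.7, 34.8], dtype=float32), 1.583)]
[372.5 297.5] 49 [(array([485.1, -80.2]), array([34.2, 36.2], dtype=float32), 0.006)]
[474.2 301.2] 79 [(array([ 480.4, -295.8]), array([55. , 57.1], dtype=float32), 1.584)]
[292.3 297.8] 73 [(array([482.5,  90.3]), array([39.4, 70.9], dtype=float32), 2.447)]
[194.8 300. ] 188 [(array([475.3, 297.9]), array([ 85.6, 114.4], dtype=float32), 1.584)]
[210.7 232.3] 173 [(array([622.5, 271.6]), array([ 86.2, 110.1], dtype=float32), 1.686)]
[372.7 227.4] 171 [(array([636.7, -80.8]), array([ 85.7, 110. ], dtype=float32), 1.376)]
[462.1 223.7] 169 [(array([ 647. , -274.2]), array([ 86.6, 110.1], dtype=float32), 1.289)]
[285.2 222.9] 164 [(array([645.2, 109.2]), array([ 86.1, 109.7], dtype=float32), 1.899)]
dark [372.8 297.3] (array([484.8, -82. ]), array([27.5, 29.7], dtype=float32), 1.583)
dark [194.3 299.6] (array([475.9, 298.7]), array([53.2, 76.1], dtype=float32), 1.584)
dark [210.2 231.7] (array([623. , 271.4]), array([76.6, 78.7], dtype=float32), 1.581)
dark [285.  222.3] (array([645.3, 109. ]), array([56.6, 57. ], dtype=float32), 0.01)
dark [462.5 223. ] (array([ 646.9, -273.3]), array([61.6, 91.3], dtype=float32), 1.297)
dark [372.7 226.7] (array([637.1, -80.8]), array([79.3, 98.3], dtype=float32), 1.382)
```

View pics/c1.png

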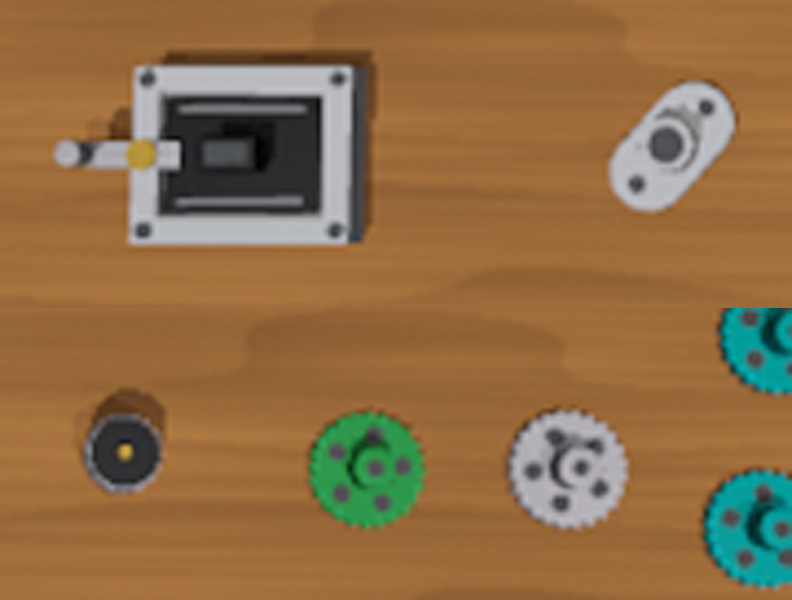

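The crop confirms the grey gear (light, at px 474,301). The knob top is at px (155.2,299.8), the brass pivot at (172,300.2), and the tongue lies over the plate's +y edge with the tab angle near 0.

```bash
python3 - <<'E'
from h import *
c=ctrl.camera('top');im=c['img']
hsv=cv2.cvtColor(im,cv2.COLOR_BGR2HSV)
dark=(im.max(2)<60);dark[:185]=0;dark[330:]=0;dark[:,:140]=0
for p in blobs(dark):
    if p[:,1].mean()>280: print('dark',[rect(c,p,z) for z in(.035,.058)])
low=(hsv[...,1]<60);low[:265]=0;low[330:]=0;low[:,:140]=0
for p in blobs(low):
    m=p.mean(0).round()
    print(m,[rect(c,p,z) for z in(.008,.010,.054)])
P=lambda x,y:(140+x/4.4,265+y/4.4)
Q=lambda x,y:(345+x/4.4,265+(y-308)/4.4)
f=lambda n,p,z:print(n,(ray(c,p,z)*1000).round(1))
f('knob',P(67,153),.065);f('pivot',P(141,155),.043)
f('frame screws',[P(148,79),P(338,79),P(335,230),P(143,230)],.036)
f('block top',[P(204,140),P(250,140),P(250,165),P(204,165)],.058)
f('collar',P(666,146),.036);f('hub',Q(580,467),.038);f('shaft',Q(125,451),.064)
E
```

```text
dark [(array([484.1, -81.1]), array([27. , 29.2], dtype=float32), 1.583), (array([483.4, -80.2]), array([26.5, 28.7], dtype=float32), 1.583)]
dark [(array([475.4, 293.3]), array([52.3, 74.8], dtype=float32), 1.584), (array([474.8, 287.3]), array([51.3, 73.4], dtype=float32), 1.584)]
[161. 299.] [(array([475.1, 374.7]), array([10.7, 34.8], dtype=float32), 1.583), (array([475., 374.]), array([10.7, 34.7], dtype=float32), 1.583), (array([474., 360.]), array([10.3, 33.5], dtype=float32), 1.583)]
[372. 297.] [(array([485. , -80.2]), array([34.1, 36.2], dtype=float32), 0.006), (array([484.9, -80.1]), array([34.1, 36.1], dtype=float32), 0.006), (array([483.5, -78.3]), array([32.9, 34.8], dtype=float32), 0.006)]
[474. 301.] [(array([ 480.3, -295.4]), array([54.9, 57. ], dtype=float32), 1.584), (array([ 480.3, -295. ]), array([54.8, 56.9], dtype=float32), 1.584), (array([ 479. , -285.7]), array([52.9, 55. ], dtype=float32), 1.584)]
[292. 298.] [(array([482.4,  90.1]), array([39.4, 70.7], dtype=float32), 2.447), (array([482.4,  89.9]), array([39.3, 70.6], dtype=float32), 2.447), (array([481. ,  85.8]), array([37.9, 68.2], dtype=float32), 2.447)]
[195. 300.] [(array([475.2, 297.4]), array([ 85.5, 114.2], dtype=float32), 1.584), (array([475.2, 296.9]), array([ 85.3, 114. ], dtype=float32), 1.584), (array([474.1, 285.6]), array([ 82.4, 110.1], dtype=float32), 1.584)]
knob [[473.  366.5]]
pivot [[473.  338.2]]
frame screws [[509.4 338.7]
 [510.5 247.3]
 [438.9 245.9]
 [437.7 337.6]]
block top [[480.  304.4]
 [480.3 282.7]
 [468.7 282.2]
 [468.4 303.8]]
collar [[480.6  89.4]]
hub [[ 479.2 -295.9]]
shaft [[483.2 -80.8]]
```

```bash
cat > to.py <<'E'
# to.py x y z(mm, grasp point) yaw -> row from the present pose
import sys
from h import *
from scipy.spatial.transform import Rotation as Ro
x,y,z,w=map(float,sys.argv[1:5]);o=ctrl.get_obs()
R0=Ro.from_euler('xyz',o['eef_rot']);Rt=Ro.from_euler('xyz',[np.pi,0,w])
d=np.array([x,y,z])/1000+[0,0,ctrl.tcp_to_grasp]-o['ee_pos']
print('row',np.round(R0.inv().apply(d)*100,2),np.round((R0.inv()*Rt).as_rotvec(),3),'t',round(o['time_s'],1),'rpy',np.round(o['eef_rot'],3),'w',round(o['grip_width'],4),'gf',np.round(o['grip_force'],1),'f',np.round(o['force'],1))
E
python3 to.py 473 366.5 140 1.571
```

```text
row [-31.32  -4.     8.39] [-1.00e-03  0.00e+00  1.21e+00] t 0.2 rpy [-3.141 -0.     2.781] w 0.0942 gf 0.0 f [0.6 0.  0.6]
```

```bash
python3 -m jog '[[-31.3,-4,8.4,0,0,1.21],[-31.3,-4,8.4,0,0,1.21],[-31.3,-4,8.4,0,0,1.21],[-31.3,-4,8.4,0,0,1.21],[-31.3,-4,8.4,0,0,1.21],[-31.3,-4,8.4,0,0,1.21],[-31.3,-4,8.4,0,0,1.21],[-31.3,-4,8.4,0,0,1.21]]' 27; python3 -m jog '[[0,0,0,0,0,0],[0,0,0,0,0,0]]'; python3 to.py 473 366.5 64.5 1.571; python3 - <<'E'
from h import *
cv2.imwrite('pics/w1.png',ctrl.camera('wrist')['img'])
E
```

```text
time_s: 1.0
ee_pos: [0.4754, 0.3645, 0.319]
eef_rot: [-3.14, 0.002, 1.571]
force: [-1.4, -0.6, -0.4]
grip_width: 0.0339
grip_force: 0.0
time_s: 1.2
ee_pos: [0.4726, 0.3668, 0.3207]
eef_rot: [-3.141, 0.0, 1.586]
force: [0.2, -0.6, 0.6]
grip_width: 0.0254
grip_force: 0.0
row [-0.04  0.04  7.58] [-0.     0.     0.015] t 1.2 rpy [-3.141  0.     1.586] w 0.0254 gf 0.0 f [ 0.2 -0.6  0.6]
```

View pics/w1.png

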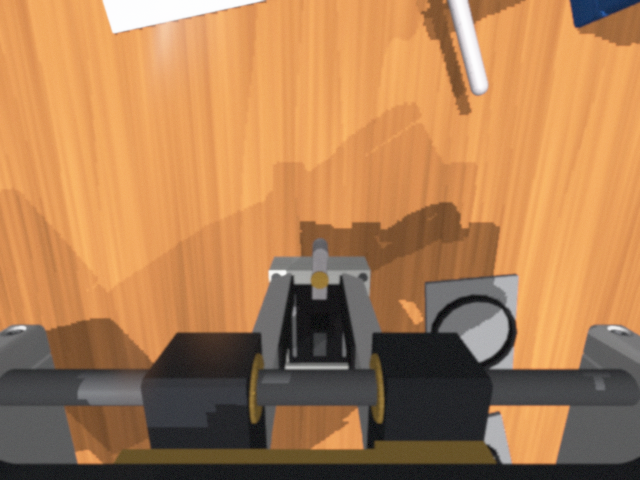

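The wrist view shows the knob (320,243) midway between the fingers (275 and 365). I'll descend and swing the tab.

```bash
python3 -m jog '[[0,0,3,0,0,0],[0,0,5,0,0,0],[0,0,7,0,0,0],[0,0,7.6,0,0,0],[0,0,7.6,0,0,0]]'; 
python3 -m jog '[[-0.03,0.39,0,0,0,0.14],[-0.11,0.77,0,0,0,0.28],[-0.24,1.14,0,0,0,0.42],[-0.43,1.49,0,0,0,0.56],[-0.66,1.80,0,0,0,0.70],[-0.93,2.08,0,0,0,0.84],[-0.93,2.08,0,0,0,0.84]]';
python3 -m jog '[[-0.03,0.39,0,0,0,0.14],[-0.11,0.77,0,0,0,0.28],[-0.24,1.14,0,0,0,0.42],[-0.43,1.49,0,0,0,0.56],[-0.66,1.80,0,0,0,0.70],[-0.89,2.04,0,0,0,0.82],[-0.89,2.04,0,0,0,0.82]]'; python3 -m jog '[[0,0,-4,0,0,0],[0,0,-8,0,0,0],[0,0,-12,0,0,0],[0,0,-16,0,0,0],[0,0,-16,0,0,0]]'
python3 to.py 474 292.5 160 0.013; python3 - <<'E'
from h import *
c=ctrl.camera('side');b=cv2.resize(c['img'][150:240,190:320],None,fx=5,fy=5)
cv2.imwrite('pics/s1.png',b)
E
```

```text
time_s: 1.75
ee_pos: [0.4725, 0.367, 0.2444]
eef_rot: [-3.141, 0.001, 1.583]
force: [-0.4, -0.3, 0.2]
grip_width: 0.0255
grip_force: 0.0
time_s: 2.45
ee_pos: [0.494, 0.3578, 0.2462]
eef_rot: [3.141, -0.002, 0.74]
force: [0.3, 0.6, 0.3]
grip_width: 0.0255
grip_force: 0.0
time_s: 3.15
ee_pos: [0.5011, 0.3365, 0.2457]
eef_rot: [-3.141, -0.001, -0.077]
force: [0.9, -0.7, 1.1]
grip_width: 0.0253
grip_force: 0.0
time_s: 3.65
ee_pos: [0.5007, 0.3367, 0.4111]
eef_rot: [-3.137, -0.008, -0.072]
force: [0.7, -0.3, 0.5]
grip_width: 0.0254
grip_force: 0.0
row [-2.4   4.63  7.03] [-0.005 -0.008 -0.085] t 3.6 rpy [-3.137 -0.008 -0.072] w 0.0254 gf 0.0 f [ 0.7 -0.3  0.5]
```

View pics/s1.png

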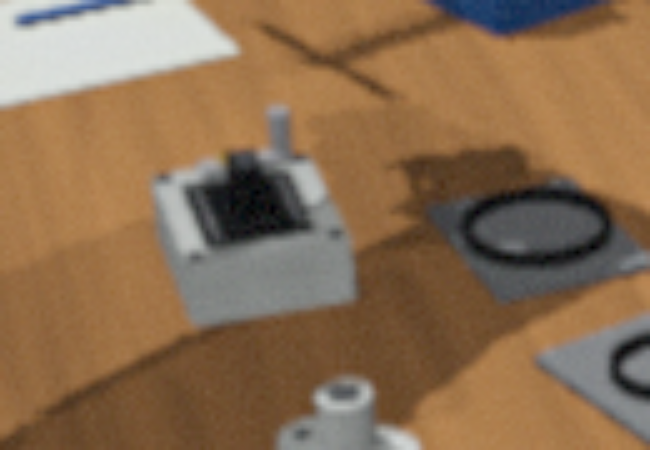

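The tab has swung: the knob (crop 278,108) now stands on the +x side, and the plate is still seated. I'll check the angle numerically and move above the cover.

```bash
python3 - <<'E'
from h import *
c=ctrl.camera('side');k=ray(c,(190+278/5,150+108/5),.065)[0]*1000
print(k,np.arctan2(k[0]-473.4,k[1]-338.5))
E
python3 -m jog '[[0,0,0,0,0,-0.15],[0,0,0,0,0,-0.3],[0,0,0,0,0,-0.45],[0,0,0,0,0,-0.6],[0,0,0,0,0,-0.75],[0,0,0,0,0,-0.9],[0,0,0,0,0,-1.0]]' 60
python3 to.py 474 292.5 100 1.584
```

```text
[506.44383418 340.78966911] 1.501615035401298
time_s: 4.45
ee_pos: [0.5009, 0.3366, 0.403]
eef_rot: [-3.141, 0.003, 0.931]
force: [-0.7, -0.8, 0.1]
grip_width: 0.0564
grip_force: 0.0
row [-5.11  0.49 12.27] [-0.002  0.002 -0.653] t 4.5 rpy [-3.141e+00  3.000e-03  9.310e-01] w 0.0564 gf 0.0 f [-0.7 -0.8  0.1]
```

```bash
python3 -m jog '[[-5.1,0.5,12.3,0,0,-0.65],[-5.1,0.5,12.3,0,0,-0.65],[-5.1,0.5,12.3,0,0,-0.65],[-5.1,0.5,12.3,0,0,-0.65],[-5.1,0.5,12.3,0,0,-0.65],[-5.1,0.5,12.3,0,0,-0.65],[-5.1,0.5,12.3,0,0,-0.65]]' 42
python3 to.py 474 292.5 58 1.584
python3 - <<'E'
from h import *
cv2.imwrite('pics/w2.png',ctrl.camera('wrist')['img'])
E
```

```text
time_s: 5.15
ee_pos: [0.4739, 0.2929, 0.2809]
eef_rot: [-3.14, 0.001, 1.571]
force: [0.1, -0.1, -0.0]
grip_width: 0.0395
grip_force: 0.0
row [-0.03  0.02  4.25] [-0.001  0.001 -0.013] t 5.2 rpy [-3.140e+00  1.000e-03  1.571e+00] w 0.0395 gf 0.0 f [ 0.1 -0.1 -0. ]
```

View pics/w2.png

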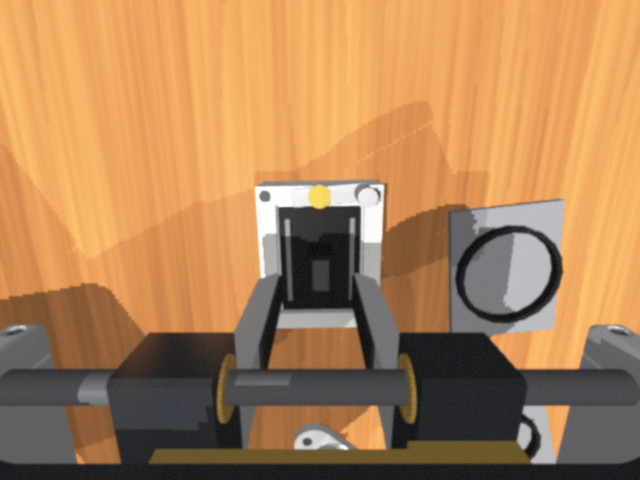

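The tab is clear of the plate: brass pivot (320,196), knob (367,195). The block (320,275) is centred between the fingers. I'll descend, grip and lift.

```bash
python3 -m jog '[[0,0,2,0,0,0],[0,0,3.5,0,0,0],[0,0,4.2,0,0,0],[0,0,4.2,0,0,0]]'; python3 -m jog '[[0,0,0,0,0,0],[0,0,0,0,0,0],[0,0,0,0,0,0],[0,0,0,0,0,0],[0,0,0,0,0,0],[0,0,0,0,0,0]]' 0 20; python3 -m jog '[[0,0,-0.5,0,0,0],[0,0,-1.5,0,0,0],[0,0,-3,0,0,0],[0,0,-5,0,0,0],[0,0,-8,0,0,0],[0,0,-8,0,0,0]]'
python3 to.py 637 -80.8 110 1.379
```

```text
time_s: 5.6
ee_pos: [0.4739, 0.2928, 0.2386]
eef_rot: [-3.14, 0.001, 1.571]
force: [0.4, 0.5, -0.3]
grip_width: 0.0395
grip_force: 0.0
time_s: 6.2
ee_pos: [0.4743, 0.2929, 0.2402]
eef_rot: [3.14, -0.0, 1.571]
force: [1.0, -0.8, 6.1]
grip_width: 0.0159
grip_force: 20.0
time_s: 6.8
ee_pos: [0.4743, 0.2931, 0.3237]
eef_rot: [3.137, -0.003, 1.571]
force: [-0.5, 0.3, -1.1]
grip_width: 0.0158
grip_force: 20.0
row [-37.4   16.26   3.3 ] [ 0.004 -0.003  0.192] t 6.8 rpy [ 3.137e+00 -3.000e-03  1.571e+00] w 0.0158 gf 20.0 f [-0.5  0.3 -1.1]
```

```bash
python3 -m jog '[[-4,2,0,0,0,0.03],[-8,4,0,0,0,0.06],[-12,6,0,0,0,0.1],[-16,8,0,0,0,0.15],[-20,10,0,0,0,0.19],[-24,12,0,0,0,0.19],[-28,13.5,0,0,0,0.19],[-32,15,0,0,0,0.19]]';python3 to.py 637 -80.8 80 1.379
```

```text
time_s: 7.6
ee_pos: [0.6243, -0.0288, 0.3189]
eef_rot: [-3.14, -0.0, 1.381]
force: [-0.3, 0.7, -0.5]
grip_width: 0.0157
grip_force: 20.0
row [-4.87  2.24  5.85] [-0.002 -0.     0.002] t 7.6 rpy [-3.14  -0.     1.381] w 0.0157 gf 20.0 f [-0.3  0.7 -0.5]
```

```bash
python3 -m jog '[[-2,1,1,0,0,0],[-4,1.8,3,0,0,0],[-4.9,2.2,5,0,0,0],[-4.9,2.2,5.8,0,0,0],[-4.9,2.2,5.8,0,0,0],[-4.9,2.2,5.8,0,0,0]]';python3 to.py 637 -80.8 36.5 1.379; python3 - <<'E'
from h import *
cv2.imwrite('pics/w3.png',ctrl.camera('wrist')['img'])
E
```

```text
time_s: 8.2
ee_pos: [0.6365, -0.0786, 0.2623]
eef_rot: [3.141, -0.0, 1.382]
force: [0.2, -0.4, -0.8]
grip_width: 0.0159
grip_force: 20.0
row [-0.21  0.09  4.54] [ 0.    -0.     0.003] t 8.2 rpy [ 3.141 -0.     1.382] w 0.0159 gf 20.0 f [ 0.2 -0.4 -0.8]
```

View pics/w3.png

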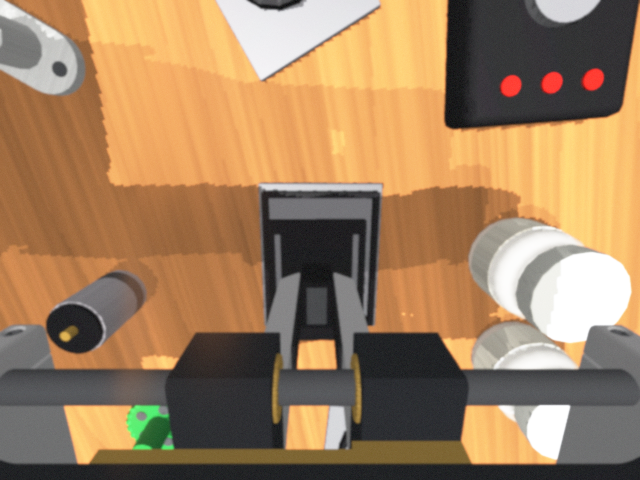

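The cover is aligned over the rectangular nest (rim x 262–380) and clear of the jars. I'll lower and release.

```bash
python3 -m jog '[[-0.2,0.1,1.5,0,0,0],[-0.2,0.1,3,0,0,0],[-0.2,0.1,4,0,0,0],[-0.2,0.1,4.4,0,0,0],[-0.2,0.1,4.5,0,0,0],[-0.2,0.1,4.5,0,0,0]]';  python3 -m jog '[[0,0,0,0,0,0],[0,0,0,0,0,0],[0,0,0,0,0,0],[0,0,0,0,0,0]]' 45; python3 -m jog '[[0,0,-2,0,0,0],[0,0,-5,0,0,0],[0,0,-9,0,0,0],[0,0,-9,0,0,0]]'; python3 to.py 483.5 -80.2 130 0
```

```text
time_s: 8.85
ee_pos: [0.6371, -0.0815, 0.2164]
eef_rot: [-3.141, -0.0, 1.381]
force: [0.4, 0.4, -1.3]
grip_width: 0.0156
grip_force: 20.0
time_s: 9.25
ee_pos: [0.6371, -0.0816, 0.2167]
eef_rot: [3.141, 0.0, 1.381]
force: [-0.2, 0.1, -0.4]
grip_width: 0.0414
grip_force: 0.0
time_s: 9.65
ee_pos: [0.6377, -0.0816, 0.3125]
eef_rot: [3.133, -0.0, 1.381]
force: [-0.1, -0.2, 0.0]
grip_width: 0.0424
grip_force: 0.0
row [ -2.77 -15.17   0.08] [ 0.007 -0.006  1.381] t 9.7 rpy [ 3.133 -0.     1.381] w 0.0424 gf 0.0 f [-0.1 -0.2  0. ]
```

```bash
python3 -m jog '[[-2.8,-15.1,0,0,0,0],[-2.8,-15.1,0,0,0,0],[-2.8,-15.1,0,0,0,0],[-2.8,-15.1,0,0,0,0],[-2.8,-15.1,0,0,0,0],[-2.8,-15.1,0,0,0,0]]' 72; python3 to.py 483.5 -80.2 38 1.381; python3 - <<'E'
from h import *
cv2.imwrite('pics/w4.png',ctrl.camera('wrist')['img'])
E
```

```text
time_s: 10.25
ee_pos: [0.4845, -0.0807, 0.3071]
eef_rot: [3.14, 0.0, 1.381]
force: [-0.5, 0.3, -0.2]
grip_width: 0.0676
grip_force: 0.0
row [ 0.03 -0.12  8.87] [ 0.002  0.    -0.   ] t 10.2 rpy [3.14  0.    1.381] w 0.0676 gf 0.0 f [-0.5  0.3 -0.2]
```

View pics/w4.png

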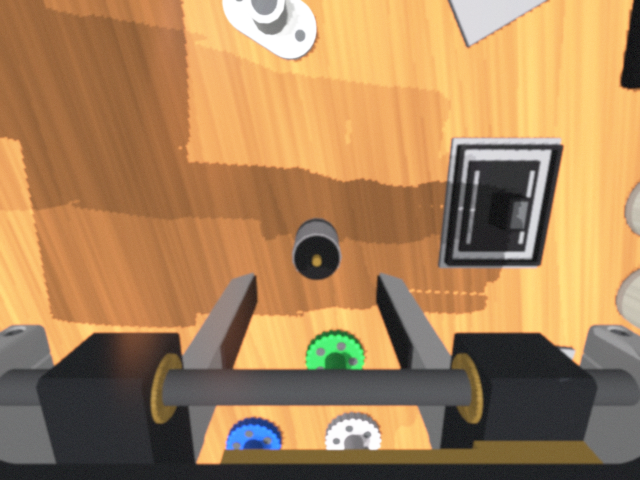

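The cover sits inside its rim (500,205). The motor (316,258) is centred between the fingers.

```bash
python3 -m jog '[[0,-0.1,3,0,0,0],[0,-0.1,6,0,0,0],[0,-0.1,8,0,0,0],[0,-0.1,8.9,0,0,0],[0,-0.1,8.9,0,0,0]]'; python3 -m jog '[[0,0,0,0,0,0],[0,0,0,0,0,0],[0,0,0,0,0,0],[0,0,0,0,0,0],[0,0,0,0,0,0],[0,0,0,0,0,0]]' 0 20; python3 -m jog '[[0,0,-1,0,0,0],[0,0,-3,0,0,0],[0,0,-6,0,0,0],[0,0,-8,0,0,0],[0,0,-8,0,0,0]]'
python3 to.py 645.2 109 110 1.381
```

```text
time_s: 10.8
ee_pos: [0.483, -0.0803, 0.2167]
eef_rot: [-3.14, -0.0, 1.381]
force: [-0.7, -0.4, 1.0]
grip_width: 0.0677
grip_force: 0.0
time_s: 11.4
ee_pos: [0.4827, -0.0804, 0.2182]
eef_rot: [3.14, 0.0, 1.381]
force: [0.5, 0.7, 5.6]
grip_width: 0.0353
grip_force: 20.0
time_s: 11.9
ee_pos: [0.4828, -0.0804, 0.3003]
eef_rot: [3.137, 0.0, 1.381]
force: [-0.8, 0.6, -0.5]
grip_width: 0.0353
grip_force: 20.0
row [21.67 12.37  1.04] [ 0.004  0.    -0.   ] t 11.9 rpy [3.137 0.    1.381] w 0.0353 gf 20.0 f [-0.8  0.6 -0.5]
```

```bash
python3 -m jog '[[4,2.3,0,0,0,0],[8,4.6,0,0,0,0],[12,6.9,0,0,0,0],[16,9.1,0,0,0,0],[19.5,11.1,0,0,0,0],[21.7,12.4,1,0,0,0],[21.7,12.4,3,0,0,0],[21.7,12.4,3,0,0,0]]'; python3 -m jog '[[0,0,0,0,0,0],[0,0,0,0,0,0]]'; python3 to.py 645.2 109 44.5 1.381; python3 - <<'E'
from h import *
cv2.imwrite('pics/w5.png',ctrl.camera('wrist')['img'])
E
```

```text
time_s: 12.7
ee_pos: [0.6446, 0.1098, 0.2633]
eef_rot: [-3.135, 0.002, 1.382]
force: [-0.0, -0.3, -1.7]
grip_width: 0.0357
grip_force: 20.0
time_s: 12.9
ee_pos: [0.6452, 0.1089, 0.2685]
eef_rot: [3.141, -0.0, 1.38]
force: [-0.0, 0.3, -1.2]
grip_width: 0.0358
grip_force: 20.0
row [ 0.01 -0.01  4.36] [ 0.001 -0.    -0.001] t 12.9 rpy [ 3.141 -0.     1.38 ] w 0.0358 gf 20.0 f [-0.   0.3 -1.2]
```

View pics/w5.png

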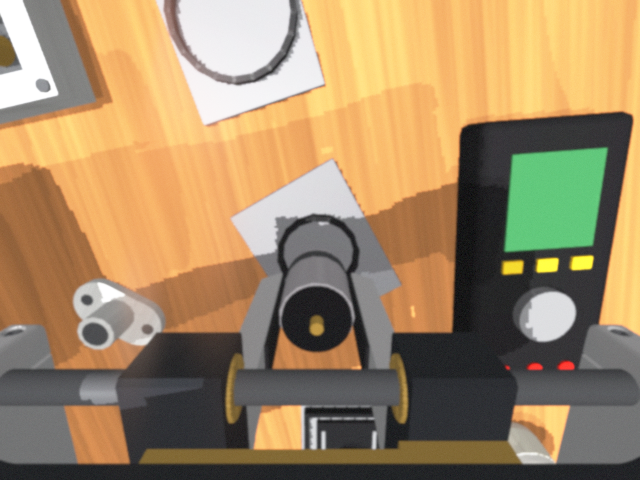

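The motor is above the small circle (318,250). I'll lower and release, then go over the flange.

```bash
python3 -m jog '[[0,0,1.5,0,0,0],[0,0,3,0,0,0],[0,0,4,0,0,0],[0,0,4.3,0,0,0],[0,0,4.4,0,0,0],[0,0,4.4,0,0,0]]';  python3 -m jog '[[0,0,0,0,0,0],[0,0,0,0,0,0],[0,0,0,0,0,0],[0,0,0,0,0,0]]' 60; python3 -m jog '[[0,0,-2,0,0,0],[0,0,-5,0,0,0],[0,0,-9,0,0,0],[0,0,-9,0,0,0]]'; python3 to.py 481.5 89.7 110 1.381
```

```text
time_s: 13.55
ee_pos: [0.6451, 0.1093, 0.2238]
eef_rot: [-3.141, 0.0, 1.381]
force: [-4.1, -1.0, 7.2]
grip_width: 0.0356
grip_force: 20.0
time_s: 13.95
ee_pos: [0.6452, 0.1093, 0.2234]
eef_rot: [-3.141, 0.0, 1.381]
force: [-0.3, -0.6, 0.1]
grip_width: 0.0566
grip_force: 0.0
time_s: 14.35
ee_pos: [0.6458, 0.1094, 0.3195]
eef_rot: [3.133, -0.003, 1.381]
force: [0.2, -0.1, -0.0]
grip_width: 0.0562
grip_force: 0.0
row [ -5.05 -15.79   2.76] [ 0.008 -0.003 -0.   ] t 14.3 rpy [ 3.133e+00 -3.000e-03  1.381e+00] w 0.0562 gf 0.0 f [ 0.2 -0.1 -0. ]
```

```bash
python3 -m jog '[[-5,-15.7,2.7,0,0,0],[-5,-15.7,2.7,0,0,0],[-5,-15.7,2.7,0,0,0],[-5,-15.7,2.7,0,0,0],[-5,-15.7,2.7,0,0,0],[-5,-15.7,2.7,0,0,0]]' 50; python3 to.py 481.5 89.7 32 1.381; python3 - <<'E'
from h import *
cv2.imwrite('pics/w6.png',ctrl.camera('wrist')['img'])
E
```

```text
time_s: 14.95
ee_pos: [0.4823, 0.09, 0.287]
eef_rot: [3.14, -0.0, 1.381]
force: [0.0, -0.5, 0.2]
grip_width: 0.0468
grip_force: 0.0
row [-0.04 -0.09  7.46] [ 0.001 -0.    -0.   ] t 14.9 rpy [ 3.14  -0.     1.381] w 0.0468 gf 0.0 f [ 0.  -0.5  0.2]
```

View pics/w6.png

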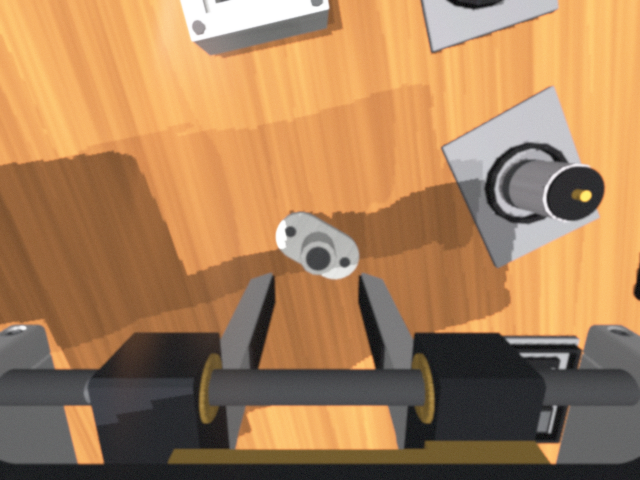

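The motor stands in its nest (base near 525,185), and the flange collar (318,257) is centred. I'll grip it.

```bash
python3 -m jog '[[0,0,3,0,0,0],[0,0,5,0,0,0],[0,0,6.8,0,0,0],[0,-0.1,7.4,0,0,0],[0,-0.1,7.4,0,0,0]]'; python3 -m jog '[[0,0,0,0,0,0],[0,0,0,0,0,0],[0,0,0,0,0,0],[0,0,0,0,0,0],[0,0,0,0,0,0],[0,0,0,0,0,0]]' 0 25; python3 -m jog '[[0,0,-1,0,0,0],[0,0,-3,0,0,0],[0,0,-6,0,0,0],[0,0,-10,0,0,0],[0,0,-10,0,0,0]]'
python3 to.py 647 -273.7 110 0.226
```

```text
time_s: 15.5
ee_pos: [0.4811, 0.0901, 0.212]
eef_rot: [-3.14, 0.0, 1.381]
force: [1.0, 0.5, 0.7]
grip_width: 0.0469
grip_force: 0.0
time_s: 16.1
ee_pos: [0.481, 0.0901, 0.2134]
eef_rot: [3.14, -0.0, 1.381]
force: [0.2, 0.5, 6.8]
grip_width: 0.0251
grip_force: 25.0
time_s: 16.6
ee_pos: [0.4812, 0.0902, 0.3176]
eef_rot: [3.135, -0.002, 1.381]
force: [0.1, -0.7, -1.9]
grip_width: 0.0254
grip_force: 25.0
row [-32.61  23.14   2.81] [ 0.005 -0.006  1.155] t 16.6 rpy [ 3.135e+00 -2.000e-03  1.381e+00] w 0.0254 gf 25.0 f [ 0.1 -0.7 -1.9]
```

```bash
python3 -m jog '[[-3.3,2.3,0,0,0,0.13],[-6.6,4.6,0,0,0,0.27],[-9.9,7,0,0,0,0.41],[-13.2,9.3,0,0,0,0.55],[-16.4,11.6,0,0,0,0.69],[-19.7,14,0,0,0,0.83],[-23,16.3,0,0,0,0.97],[-26,18.5,0,0,0,1.1]]'; python3 to.py 647 -273.7 80 0.226
```

```text
time_s: 17.4
ee_pos: [0.6134, -0.2019, 0.3119]
eef_rot: [-3.141, 0.001, 0.275]
force: [0.1, 1.0, -2.1]
grip_width: 0.0261
grip_force: 25.0
row [1.29 7.82 5.14] [-0.001  0.001  0.049] t 17.4 rpy [-3.141e+00  1.000e-03  2.750e-01] w 0.0261 gf 25.0 f [ 0.1  1.  -2.1]
```

```bash
python3 -m jog '[[0.7,3.5,1,0,0,0],[1.2,6.5,3,0,0,0],[1.3,7.8,5.1,0,0,0],[1.3,7.8,5.1,0,0,0],[1.3,7.8,5.1,0,0,0],[1.3,7.8,5.1,0,0,0]]'; python3 to.py 647 -273.7 39.5 0.226; python3 - <<'E'
from h import *
cv2.imwrite('pics/w7.png',ctrl.camera('wrist')['img'])
E
```

```text
time_s: 18.0
ee_pos: [0.6474, -0.2706, 0.2631]
eef_rot: [3.141, -0.001, 0.282]
force: [0.3, 0.2, -0.7]
grip_width: 0.0254
grip_force: 25.0
row [-0.13  0.28  4.32] [ 0.001 -0.001  0.056] t 18.0 rpy [ 3.141e+00 -1.000e-03  2.820e-01] w 0.0254 gf 25.0 f [ 0.3  0.2 -0.7]
```

View pics/w7.png

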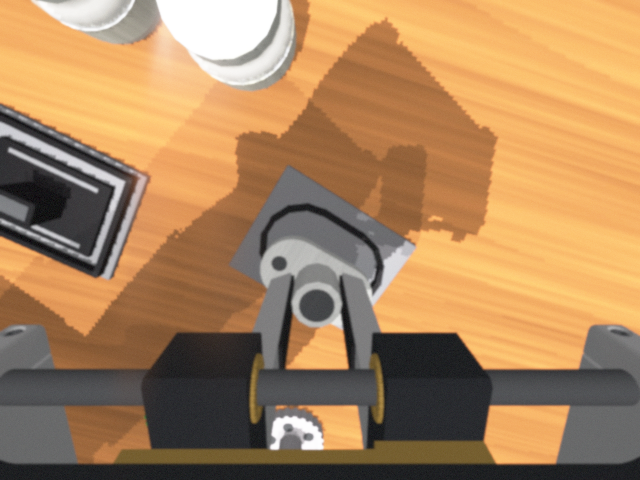

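The flange is aligned with the oblong rim (rim around 320,250). I'll lower and release.

```bash
python3 -m jog '[[-0.1,0.3,1.5,0,0,0.05],[-0.1,0.3,3,0,0,0.05],[-0.1,0.3,3.8,0,0,0.05],[-0.1,0.3,4.2,0,0,0.05],[-0.1,0.3,4.3,0,0,0.05],[-0.1,0.3,4.3,0,0,0.05]]';  python3 -m jog '[[0,0,0,0,0,0],[0,0,0,0,0,0],[0,0,0,0,0,0],[0,0,0,0,0,0]]' 50; python3 -m jog '[[0,0,-2,0,0,0],[0,0,-5,0,0,0],[0,0,-9,0,0,0],[0,0,-9,0,0,0]]'; python3 to.py 479.5 -295.5 110 0.226
```

```text
time_s: 18.65
ee_pos: [0.6474, -0.2744, 0.2194]
eef_rot: [3.141, -0.001, 0.232]
force: [-2.5, 2.1, 2.2]
grip_width: 0.0253
grip_force: 25.0
time_s: 19.05
ee_pos: [0.6472, -0.2747, 0.2186]
eef_rot: [3.141, -0.0, 0.231]
force: [-0.0, 0.5, 0.8]
grip_width: 0.0468
grip_force: 0.0
time_s: 19.45
ee_pos: [0.6477, -0.2749, 0.3151]
eef_rot: [3.136, -0.007, 0.231]
force: [0.1, -0.6, -0.8]
grip_width: 0.0469
grip_force: 0.0
row [-16.86  -1.86   2.34] [ 0.006 -0.007  0.005] t 19.4 rpy [ 3.136 -0.007  0.231] w 0.0469 gf 0.0 f [ 0.1 -0.6 -0.8]
```

```bash
python3 -m jog '[[-16.8,-1.8,2.3,0,0,0],[-16.8,-1.8,2.3,0,0,0],[-16.8,-1.8,2.3,0,0,0],[-16.8,-1.8,2.3,0,0,0],[-16.8,-1.8,2.3,0,0,0],[-16.8,-1.8,2.3,0,0,0]]' 45; python3 to.py 479.5 -295.5 34 0.226; python3 - <<'E'
from h import *
cv2.imwrite('pics/w8.png',ctrl.camera('wrist')['img'])
E
```

```text
time_s: 20.05
ee_pos: [0.4797, -0.2958, 0.2859]
eef_rot: [3.141, -0.001, 0.23]
force: [1.2, -0.4, -0.1]
grip_width: 0.0422
grip_force: 0.0
row [-0.02 -0.03  7.15] [ 0.    -0.001  0.004] t 20.1 rpy [ 3.141e+00 -1.000e-03  2.300e-01] w 0.0422 gf 0.0 f [ 1.2 -0.4 -0.1]
```

View pics/w8.png

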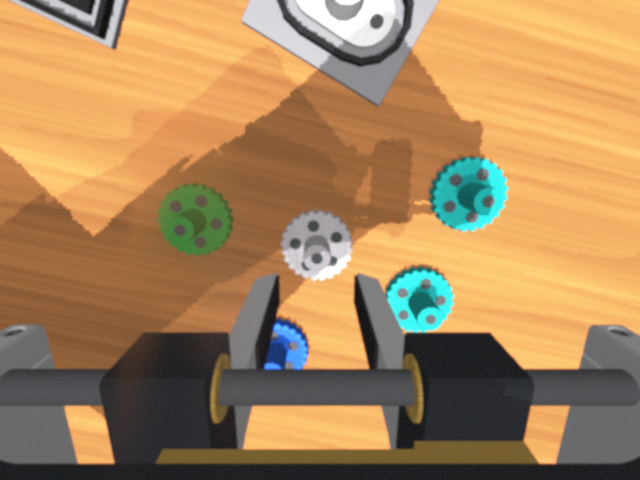

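The grey gear's hub (316,257) is centred between the fingers, with the decoys clear of them.

```bash
python3 -m jog '[[0,0,3,0,0,0],[0,0,5,0,0,0],[0,0,6.6,0,0,0],[0,0,7.1,0,0,0],[0,0,7.1,0,0,0]]'; python3 -m jog '[[0,0,0,0,0,0],[0,0,0,0,0,0],[0,0,0,0,0,0],[0,0,0,0,0,0],[0,0,0,0,0,0],[0,0,0,0,0,0]]' 0 25; python3 -m jog '[[0,0,-1,0,0,0],[0,0,-3,0,0,0],[0,0,-6,0,0,0],[0,0,-10,0,0,0],[0,0,-12,0,0,0],[0,0,-12,0,0,0]]'
python3 to.py 622.8 271.5 140 0.226
```

```text
time_s: 20.6
ee_pos: [0.4801, -0.2954, 0.2141]
eef_rot: [-3.141, 0.001, 0.232]
force: [-0.3, -0.5, 0.4]
grip_width: 0.0423
grip_force: 0.0
time_s: 21.2
ee_pos: [0.4797, -0.2957, 0.2153]
eef_rot: [3.141, -0.001, 0.231]
force: [-0.2, 1.0, 5.9]
grip_width: 0.0196
grip_force: 25.0
time_s: 21.8
ee_pos: [0.4796, -0.2957, 0.338]
eef_rot: [3.138, -0.003, 0.231]
force: [1.3, 0.8, -1.3]
grip_width: 0.0194
grip_force: 25.0
row [ 26.91 -51.95   1.65] [ 0.004 -0.003  0.005] t 21.8 rpy [ 3.138e+00 -3.000e-03  2.310e-01] w 0.0194 gf 25.0 f [ 1.3  0.8 -1.3]
```

```bash
python3 -m jog '[[2,-3.8,0,0,0,0],[4,-7.7,0,0,0,0],[6,-11.6,0,0,0,0],[8,-15.4,0,0,0,0],[10,-19.3,0,0,0,0],[12,-23.2,0,0,0,0],[14,-27,0,0,0,0],[16,-31,0,0,0,0]]'; python3 -m jog '[[2,-3.8,0,0,0,0],[4,-7.7,0,0,0,0],[6,-11.6,0,0,0,0],[8,-15.4,1,0,0,0],[10,-19,2,0,0,0],[10.9,-20.9,4,0,0,0],[10.9,-20.9,6,0,0,0],[10.9,-20.9,6,0,0,0]]';  python3 -m jog '[[0,0,0,0,0,0],[0,0,0,0,0,0]]'; python3 to.py 622.8 271.5 41.5 0.226; python3 - <<'E'
from h import *
cv2.imwrite('pics/w9.png',ctrl.camera('wrist')['img'])
E
```

```text
time_s: 22.6
ee_pos: [0.5643, 0.0445, 0.3333]
eef_rot: [-3.141, 0.002, 0.231]
force: [1.2, -0.9, -0.9]
grip_width: 0.0192
grip_force: 25.0
time_s: 23.4
ee_pos: [0.6219, 0.2715, 0.2698]
eef_rot: [3.141, 0.007, 0.232]
force: [0.1, -0.3, -1.1]
grip_width: 0.0196
grip_force: 25.0
time_s: 23.6
ee_pos: [0.6229, 0.2707, 0.2757]
eef_rot: [-3.141, -0.001, 0.23]
force: [-0.7, -0.4, -1.1]
grip_width: 0.0194
grip_force: 25.0
row [ 0.   -0.08  5.38] [-0.    -0.001  0.004] t 23.6 rpy [-3.141e+00 -1.000e-03  2.300e-01] w 0.0194 gf 25.0 f [-0.7 -0.4 -1.1]
```

View pics/w9.png

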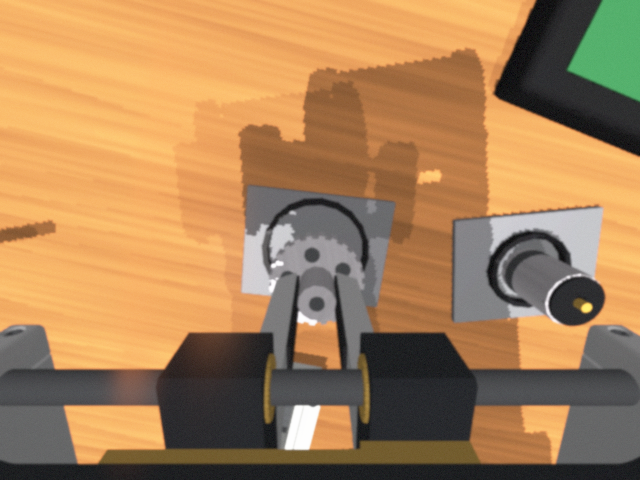

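The gear is over the large circle (315,248). I'll lower, release, retreat well clear and check from the top.

```bash
python3 -m jog '[[0,-0.1,2,0,0,0],[0,-0.1,3.5,0,0,0],[0,-0.1,4.6,0,0,0],[0,-0.1,5.1,0,0,0],[0,-0.1,5.35,0,0,0],[0,-0.1,5.35,0,0,0]]';  python3 -m jog '[[0,0,0,0,0,0],[0,0,0,0,0,0],[0,0,0,0,0,0],[0,0,0,0,0,0]]' 45; python3 -m jog '[[0,0,-2,0,0,0],[0,0,-5,0,0,0],[0,0,-9,0,0,0],[0,0,-13,0,0,0],[0,0,-17,0,0,0]]'; python3 -m jog '[[-4,0,-2,0,0,0],[-8,0,-4,0,0,0],[-12,0,-4,0,0,0],[-16,0,-4,0,0,0],[-20,-4,-4,0,0,0],[-22,-8,-4,0,0,0],[-22,-12,-4,0,0,0],[-22,-12,-4,0,0,0]]'; python3 -m jog '[[0,0,0,0,0,0],[0,0,0,0,0,0]]'
python3 - <<'E'
from h import *
c=ctrl.camera('top');im=c['img']
cv2.imwrite('pics/t2.png',cv2.resize(im[185:265,165:510],None,fx=2.3,fy=2.3,interpolation=cv2.INTER_CUBIC))
s=ctrl.camera('side')['img'];a=cv2.resize(s[170:350,220:420],None,fx=2.3,fy=2.3)
t=cv2.resize(im[185:265,165:510],(790,183),interpolation=cv2.INTER_CUBIC)
cv2.imwrite('pics/f.png',np.vstack([t,cv2.copyMakeBorder(a,0,0,0,790-a.shape[1],cv2.BORDER_CONSTANT)]))
E
```

```text
time_s: 24.25
ee_pos: [0.6226, 0.2722, 0.2217]
eef_rot: [-3.142, -0.001, 0.231]
force: [-0.1, 0.2, -0.4]
grip_width: 0.0193
grip_force: 25.0
time_s: 24.65
ee_pos: [0.6225, 0.2722, 0.2213]
eef_rot: [-3.142, -0.0, 0.231]
force: [-0.3, -0.0, -0.1]
grip_width: 0.0419
grip_force: 0.0
time_s: 25.15
ee_pos: [0.6222, 0.2721, 0.393]
eef_rot: [-3.142, -0.0, 0.231]
force: [0.6, 0.0, -0.3]
grip_width: 0.0424
grip_force: 0.0
time_s: 25.95
ee_pos: [0.379, 0.3415, 0.4315]
eef_rot: [-3.141, -0.001, 0.235]
force: [-0.1, -0.6, 0.7]
grip_width: 0.0424
grip_force: 0.0
time_s: 26.15
ee_pos: [0.3812, 0.338, 0.4311]
eef_rot: [3.141, 0.0, 0.23]
force: [-0.7, -0.0, -0.0]
grip_width: 0.0426
grip_force: 0.0
```

View pics/f.png

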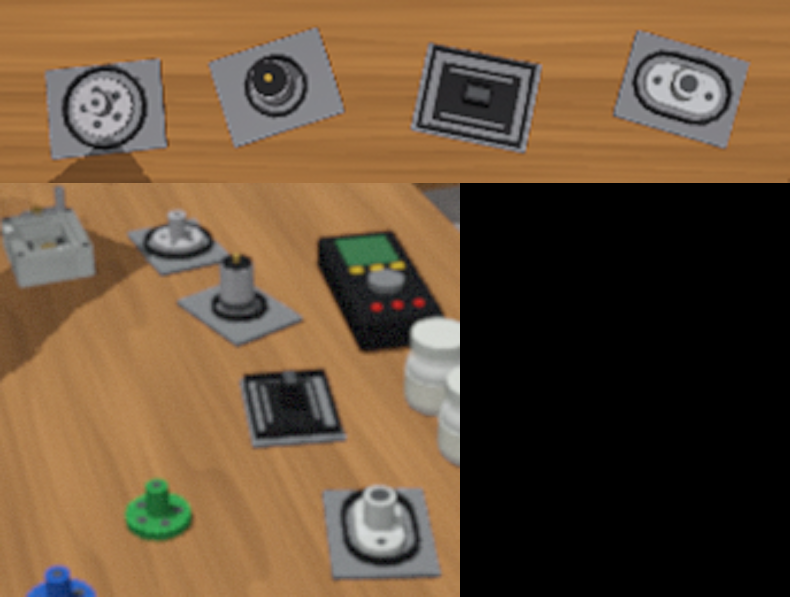

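All four parts lie flat inside their rims, the motor is upright, the meter and jars are where they were, and the arm is clear.

```bash
python3 -c "
from station import ctrl
print(ctrl.hand_in())"
```

```text
the job is handed in; nothing more can be done
None
```

The tab was turned aside to about 1.5 rad with the cover still in its frame. All four parts were then placed and released in their matching nests, the multimeter and jars were left untouched, and the job was handed in at about 26 s; hand-in gave no verdict.

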